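# Eject a cured rubber test block from its mould and put it on the balance

## Robot

A 6-joint arm with a two-finger parallel gripper is mounted at the origin on the work surface. World frame = base frame: x ahead of the robot, y to its left, z up, the work surface at z = 0. Lengths are in mm, angles in rad, forces in N, time in s.
With the tool pointing down it reaches from about 375 to 750 mm from the base axis. Payload 9 kg.
Tool frame: the origin (TCP) lies midway between the tips of the shut fingers; the grasp point (between the pads) lies 19 mm behind it; z points along the fingers, x is the direction in which the jaws open and shut, and the axes are right-handed (so a half turn about z gives the same grasp; the last joint's range is limited). The gripper opens to 85 mm and grips with 20 to 120 N. Pads are 22 mm wide; open, the fingers measure 114 mm over their backs; the gripper's body (76 mm by 85 mm) begins 54 mm behind the grasp point. The pads swing forward as they close: fully open they stand 13 mm farther back than shut.
Start: joints at [0.974, 0.104, 0.097, 1.564, 0, 1.353], TCP at [221.89, 557.496, 231.331] pointing down, gripper open.
Joint ranges: [-2.99, 2.99], [-0.84, 1.86], [-1.1, 1.16], [-1.84, 2.11], [-1.51, 1.56], [-3.14, 3.14]. Speed limits (rad/s): [2.22, 2.22, 2.57, 3.14, 3.14, 3.14].

## Interface

Orientations are given as a unit quaternion [x, y, z, w].
In Python, from plant import bot, imaging gives the robot as it stands.
- The arm moves only by the tool arm_command, never from a script. Its argument "commands" is a list of rows, each an object of numbers: "hand": the opening in per cent of the stroke, from 0 (shut) to 100 (fully open); "tx", "ty", "tz": the shift along the tool's x, y, z in cm; "wx", "wy", "wz": the turn, a rotation vector about the tool's x, y, z in units of 5 degrees (1.0 is 5 degrees). In form: [{"hand": .., "tx": .., "ty": .., "tz": .., "wx": .., "wy": .., "wz": ..}, ...]. A call has 1 to 10 rows; each row shifts and turns the commanded pose from where the row before left it, along the tool's axes as they then stand; what a row does not reach is not made up. A row lasts 1/12 s, in which the tool goes at most 41.7 mm and 7.16 degrees, less where a joint would pass 70% of its speed; a pose out of reach is approached as far as the arm can. A call is refused whole if a number of a shift passes 4.17 or a number of a turn 1, either way. A call with a gripper value outside its range is refused whole. The fingers move at their own pace and stop on an object; "grip_force" is the grip in N (left out, the last holds). Time passes only in rows, so rows that do not move let the fingers close. It gives the time, the measured TCP pose, the force and the opening at its end, in the units of the state.
- bot.get_obs(): the state, without advancing time (a new reading comes with each control period).
- imaging.read_camera(name): name is "side" or "top" or "wrist"; returns a dict with "pixels" (400x640x3 uint8, red, green, blue), "range_z" (400x640 float32, mm along the optical axis (not along the pixel's ray), 0 where there is no reading), "vertical_fov" (degrees; the focal length in pixels is half the picture's height over the tangent of half this angle, whatever the lens; pixels are square), "cx", "cy" (the principal point, pixels), "R" (3x3) and "t" (3): a world point X has camera coordinates R X + t; the wrist camera has in their place "T_tool_cam" (4x4, takes a point from camera to tool coordinates, whose origin is the TCP and whose axes are the tool frame's). Camera axes: x right, y down, z forward; pixel columns grow to the right and rows downward; lengths in mm; the calibration is good to about 2 mm. The wrist camera is an equidistant fisheye: a pixel r from the principal point sees the ray r / f radians off the axis. A picture is of the moment at which its call begins: read the wrist's pose just before it.
- bot.job_done(): hands the job in, once; it reports no verdict.
The state is a dict: "time": time; "qpos": joint angles; "qd": joint speeds; "joint_efforts": joint torques, N m; "tcp_pos": TCP position; "ee_rot": TCP orientation; "force": force on the tool from outside, world axes, zero at the start; "torque": the same for the moment, N m; "width": finger opening in mm.
Only numpy, scipy, OpenCV 4.12 (cv2) and the standard library are available. Lean on these libraries where they do the work, as an engineer would, in place of code of your own. Each camera call takes 0.05 s, during which the arm holds its last target. There are 200 camera calls.

## Task

Press the ejector lever of the mould with the rectangular pocket all the way down so that the black rubber block rises, then take the block, lift it out of its pocket and set it down, not dropped, flat in the middle of the balance's round pan. Leave the round puck seated in the other mould with that mould's lever up, and do not disturb the bottle, beaker and tub standing by.

Things in the scene. Friction and masses are not known exactly. Their poses are not given: they have to be found in the camera images.
- mould_bar: The mould with the rectangular pocket: aluminium block 80 (x) by 130 (y) by 55 mm high, bolted down on a foot plate 104 by 154 by 8 mm. Origin: centre of its underside on the bench, z up. Its ejector lever sticks out to -x. In its top is a pocket 43 mm (x) by 103 mm (y), 37 mm deep to the ejector plate, holding the rubber block. Place and yaw vary; the moulds and the balance stand in any order.
- bar_lever (a joint): Ejector lever of the rectangular mould. rad, 0 = up, 0.5 = fully down on its stop. Needs about 5 to 8 N downwards on the pad; stays where it is left. Pivot pin parallel to the mould's y, 50 mm to -x of its origin, 42 mm above the bench. The ejector plate under the part rises 50 mm per rad, 25 mm in all.
- bar_pad (a point): On the rectangular mould's lever: centre of the top of the black press pad (46 mm wide, 40 mm along the lever, 10 mm thick) at its outer end. Lever up: 136 mm to -x of the mould's origin, 69 mm above the bench, pad sloping up outwards at 0.25 rad. Fully down: 139 mm to -x, 25 mm above the bench, sloping down outwards.
- block_center (a point): Centre of the loose black rubber test block, 40 (x) by 100 (y) by 35 mm (z), about 0.12 to 0.24 kg; its axes match the rectangular mould's at the start. At the start its top is 2 mm below the mould's top face; with the lever fully down it stands 23 mm proud, its lower 12 mm still in the pocket. Grasp it across its 40 mm width.
- mould_disc: The other mould, with a round pocket (63 mm) holding the round puck: aluminium block 80 (x) by 130 (y) by 55 mm high, bolted down on a foot plate 104 by 154 by 8 mm. Origin: centre of its underside on the bench, z up. Its ejector lever sticks out to -x. Leave alone.
- disc_lever (a joint): Ejector lever of the round-pocket mould; must stay up (0). Same kind as bar_lever.
- puck_center (a point): Centre of the loose round black rubber puck, 60 mm across, 35 mm high, seated in the round pocket, its top 2 mm below the mould's top face. Leave it seated.
- balance: White laboratory balance, fixed, housing 230 (x) by 180 (y) mm and 54 mm high, with its display towards -x. Origin: on the bench below the pan's centre; the housing reaches 145 mm to -x and 85 mm to +x of it.
- pan (a point): Centre of the upper face of the balance's flat round steel pan, 140 mm across, 70 mm above the bench, no rim.
- reagent: Loose amber bottle, 60 mm across, 125 mm high; origin at the centre of its underside. Bystander.
- beaker: Loose glass beaker, 72 mm across, 95 mm high; origin at the centre of its underside. Bystander.
- tub: Loose blue lidded tub, 72 mm across, 95 mm high; origin at the centre of its underside. Bystander.

How it is judged:
By the outcome, as a careful person would: the job done as asked, in the order asked, and still so for the second after the job is handed in, with the robot touching nothing.
It also fails if it takes over 58 s, if anything falls off the work surface, if the arm or the gripper's body presses on something with over 40 N, if the wrist force passes 120 N, or if a joint passes its speed limit or range.

## Working session

There is one attempt and no reset: what is moved stays moved. The work goes in short steps, Python scripts to look and compute and a tool call to move; the robot and the scene stay as the last step left them, time stands still between calls to the robot, and variables do not carry over. Pictures are saved under pics/ and viewed, about 8 in all and at most 12, crops included, and the job is handed in when it is done.

Besides the shell and the picture viewer there is one more tool, called after "Call:" as name(argument=value, ...), one argument or row to a line, values as JSON. arm_command: Moves the arm, as the interface text tells. Its arguments: {"type":"object","properties":{"commands":{"type":"array","items":{"type":"object","properties":{"hand":{"type":"number"},"tx":{"type":"number"},"ty":{"type":"number"},"tz":{"type":"number"},"wx":{"type":"number"},"wy":{"type":"number"},"wz":{"type":"number"}}}},"grip_force":{"type":"number"}},"required":["commands"]}

```bash
mkdir -p pics; ls
python3 - <<'E'
from plant import bot, imaging
import cv2,numpy as np
print(bot.get_obs())
for n in ("top","side"):
    c=imaging.read_camera(n); cv2.imwrite(f"pics/{n}0.png",c["pixels"][:,:,::-1]); np.savez(f"{n}0.npz",**c)
    print(n,c["vertical_fov"],c["cx"],c["cy"],c["R"],c["t"])
E
```

```text
pics
{'time': 0.0, 'qpos': array([9.74342320e-01, 1.04723228e-01, 9.64690467e-02, 1.56392517e+00,
       2.88638263e-06, 1.35310950e+00]), 'qd': array([4.75028892e-05, 7.47214272e-04, 6.61788996e-04, 2.12942982e-03,
       7.08133301e-04, 1.63193615e-03]), 'joint_efforts': array([-1.68204319e-04, -5.56931841e+01,  5.03647292e+01,  1.70074072e-02,
       -4.28618659e-04, -2.45156770e-06]), 'tcp_pos': array([221.64970262, 557.18721498, 230.50820961]), 'ee_rot': array([ 8.27579199e-01,  5.61348547e-01, -6.43144451e-04,  2.54080818e-04]), 'force': array([ 0.29145781, -0.76053455,  0.36056346]), 'torque': array([-0.01458068,  0.02030212,  0.00538569]), 'width': 85.58179076341104}
top 56.929627042553605 319.3352183452555 204.03934242054817 [[ 0.00551338 -0.99990642  0.01252004]
 [-0.98057077 -0.00786103 -0.19600808]
 [ 0.19608816 -0.01119612 -0.98052235]] [-111.25722594  627.25516079 1097.11870267]
side 42.59180355794238 321.5059316175969 201.64611987651034 [[ 0.95446314 -0.29774275  0.01869162]
 [-0.18206079 -0.63096905 -0.75414317]
 [ 0.2363345   0.71639885 -0.65644398]] [-612.50127439  121.76968382 1402.90404979]
```

View pics/top0.png

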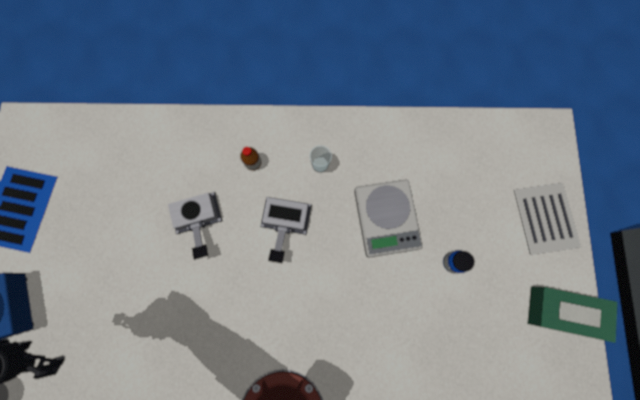

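View pics/side0.png

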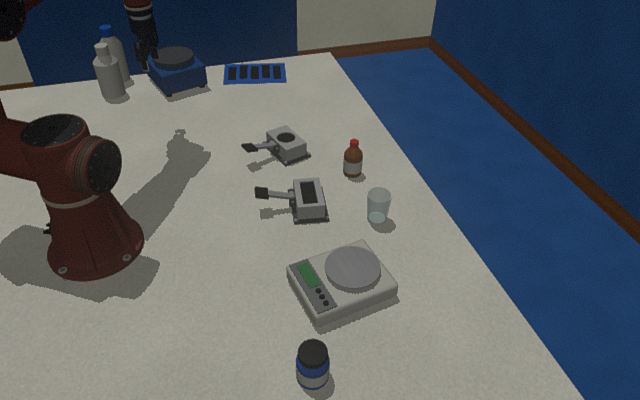

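The top view shows the rectangular pocket at (285,213), its pad at (277,256), the pan at (388,207), the disc mould at (193,211), the bottle at (250,157), the beaker at (320,159) and the tub at (461,261). The side view shows the same layout, with the block at (309,192) and the pan at (352,269).

```bash
cat > h.py <<'E'
import numpy as np,cv2
def cast(c,uv,z):
    f=200/np.tan(np.radians(float(c["vertical_fov"]))/2)
    R=c["R"];o=-R.T@c["t"]
    d=R.T@np.array([(uv[0]-c["cx"])/f,(uv[1]-c["cy"])/f,1])
    return o+d*(z-o[2])/d[2]
def blob(img,box,lo,hi):
    x0,y0,x1,y1=box
    g=cv2.cvtColor(img,cv2.COLOR_RGB2GRAY)[y0:y1,x0:x1]
    n,l,s,ce=cv2.connectedComponentsWithStats(((g>=lo)&(g<=hi)).astype(np.uint8))
    k=1+np.argmax(s[1:,4]); m=(l==k).astype(np.uint8)
    cn=max(cv2.findContours(m,0,2)[0],key=cv2.contourArea)
    return s[k,4],ce[k]+[x0,y0],cn.reshape(-1,2)+[x0,y0]
E
python3 - <<'E'
from h import *
B={"top":{"block":((266,200,304,226),0,60,53),"pad":((264,244,290,265),0,45,69),"disc":((178,198,204,224),0,60,53),"pan":((362,182,414,230),90,160,70)},
"side":{"block":((298,178,320,206),0,60,53),"pad":((250,182,270,204),0,45,69),"disc":((274,128,298,146),0,60,53)}}
for n in B:
    c=dict(np.load(n+"0.npz"))
    for k,(b,lo,hi,z) in B[n].items():
        a,ce,cn=blob(c["pixels"],b,lo,hi)
        P=np.array([cast(c,p,z)[:2] for p in cn],np.float32)
        print(n,k,a,ce.round(1),cast(c,ce,z).round(1),cv2.minAreaRect(P))
    for nm,uv in {"top":{"reag":(250,158),"beak":(321,160),"tub":(461,262)},"side":{"reag":(353,172),"beak":(377,217),"tub":(313,380)}}[n].items(): print(nm,cast(c,uv,50 if n=="top" else 0).round())
c=dict(np.load("top0.npz"));print(cv2.cvtColor(c["pixels"],7)[207,355:420])
E
```

```text
top block 334 [284.7 212.8] [600.8   1.9  53. ] ((601.027099609375, 1.9470787048339844), (95.87882995605469, 34.628360748291016), 80.87266540527344)
top pad 121 [276.2 255.7] [465.8  23.1  69. ] ((465.7616271972656, 23.015596389770508), (38.196720123291016, 29.006107330322266), 80.142822265625)
top disc 240 [190.4 209.8] [608.1 298.6  53. ] ((607.6759033203125, 298.3616027832031), (51.1889533996582, 53.91242218017578), 0.4633871912956238)
top pan 2328 [388.1 205.4] [ 623.9 -322.3   70. ] ((624.607421875, -319.8924560546875), (150.00601196289062, 162.687255859375), 0.40951183438301086)
reag [781. 119.  50.]
beak [ 777. -112.   50.]
tub [ 451. -547.   50.]
side block 290 [308.1 192.3] [5.995e+02 3.000e-01 5.300e+01] ((599.7799682617188, 1.6909408569335938), (95.79660034179688, 40.48136901855469), 80.5567398071289)
side pad 116 [261.1 192.6] [463.4  18.   69. ] ((464.33331298828125, 18.640750885009766), (54.787193298339844, 33.70094299316406), 84.23475646972656)
side disc 124 [285.6 137.1] [607.2 298.4  53. ] ((607.2130737304688, 299.3223571777344), (47.920772552490234, 57.15428924560547), 74.29747772216797)
reag [787. 119.   0.]
beak [ 781. -104.    0.]
tub [ 450. -551.    0.]
[166 146 120 124 144 155 158 160 161 159 150 134 126 125 125 125 126 125
 125 124 125 125 126 126 125 127 127 127 127 127 127 128 127 127 128 127
 128 129 127 128 127 127 127 127 126 126 126 126 125 125 125 125 125 126
 133 146 154 153 147 148 162 170 170 170 171]
```

Call:
arm_command(
  commands=[
    {"hand": 0,"wz": 1},
    {"hand": 0,"wz": 1},
    {"hand": 0,"wz": 1},
    {"hand": 0,"wz": 1},
    {"hand": 0,"wz": 1},
    {"hand": 0,"wz": 1},
    {"hand": 0,"wz": 1},
    {"hand": 0,"wz": 1},
    {"hand": 0,"wz": 1},
    {"hand": 0,"wz": 1},
  ],
  grip_force=40,
)

```text
validation failed for argument at $.co...
```

Call:
arm_command(
  commands=[
    {"hand": 0,"wz": 1},
    {"hand": 0,"wz": 1},
    {"hand": 0,"wz": 1},
    {"hand": 0,"wz": 1},
    {"hand": 0,"wz": 1},
    {"hand": 0,"wz": 0.5},
    {"hand": 0},
  ],
)

```text
validation failed for argument at $.co...
```

```bash
cat >> h.py <<'E'
from scipy.spatial.transform import Rotation as Ro
def to(o,P):  # shift in tool axes, cm
    return Ro.from_quat(o["ee_rot"]).inv().apply(np.array(P)-o["tcp_pos"])/10
def yaw(o):
    x=Ro.from_quat(o["ee_rot"]).as_matrix(); return np.degrees(np.arctan2(x[1,0],x[0,0])), x[:,2]
E
python3 - <<'E'
from h import *
from plant import bot
o=bot.get_obs();print(o["time"],o["tcp_pos"],yaw(o),to(o,[466,23,150]),o["width"])
E
```

```text
0.1 [221.7118092  557.22334232 230.6202522 ] (np.float64(68.29600169021131), array([-6.53348894e-04, -9.67219711e-04, -9.99999319e-01])) [-40.59177245  42.45520015   8.09773032] 85.53992146427478
```

Call:
arm_command(
  commands=[
    {"hand": 0,"tx": 0,"ty": 0,"tz": 0,"wx": 0,"wy": 0,"wz": 1},
    {"hand": 0,"tx": 0,"ty": 0,"tz": 0,"wx": 0,"wy": 0,"wz": 1},
    {"hand": 0,"tx": 0,"ty": 0,"tz": 0,"wx": 0,"wy": 0,"wz": 1},
    {"hand": 0,"tx": 0,"ty": 0,"tz": 0,"wx": 0,"wy": 0,"wz": 1},
    {"hand": 0,"tx": 0,"ty": 0,"tz": 0,"wx": 0,"wy": 0,"wz": 1},
    {"hand": 0,"tx": 0,"ty": 0,"tz": 0,"wx": 0,"wy": 0,"wz": 1},
    {"hand": 0,"tx": 0,"ty": 0,"tz": 0,"wx": 0,"wy": 0,"wz": 1},
    {"hand": 0,"tx": 0,"ty": 0,"tz": 0,"wx": 0,"wy": 0,"wz": 1},
  ],
  grip_force=40,
)

```text
time: 0.77
tcp_pos: [221.8, 557.3, 230.8]
ee_rot: [0.97, 0.242, -0.0, 0.0]
force: [-0.4, 0.0, -0.4]
width: -0.5
```

Call:
arm_command(
  commands=[
    {"hand": 0,"tx": 0,"ty": 0,"tz": 0,"wx": 0,"wy": 0,"wz": 1},
    {"hand": 0,"tx": 0,"ty": 0,"tz": 0,"wx": 0,"wy": 0,"wz": 1},
    {"hand": 0,"tx": 0,"ty": 0,"tz": 0,"wx": 0,"wy": 0,"wz": 1},
    {"hand": 0,"tx": 0,"ty": 0,"tz": 0,"wx": 0,"wy": 0,"wz": 1},
    {"hand": 0,"tx": 0,"ty": 0,"tz": 0,"wx": 0,"wy": 0,"wz": 1},
    {"hand": 0,"tx": 0,"ty": 0,"tz": 0,"wx": 0,"wy": 0,"wz": 1},
    {"hand": 0,"tx": 0,"ty": 0,"tz": 0,"wx": 0,"wy": 0,"wz": 1},
    {"hand": 0,"tx": 0,"ty": 0,"tz": 0,"wx": 0,"wy": 0,"wz": 0.5},
    {"hand": 0,"tx": 0,"ty": 0,"tz": 0,"wx": 0,"wy": 0,"wz": 0},
  ],
)

```text
time: 1.52
tcp_pos: [221.8, 557.3, 230.9]
ee_rot: [0.997, -0.081, -0.0, 0.0]
force: [-0.1, 0.4, 0.3]
width: -0.4
```

Run:
```python
from h import *
from plant import bot
o=bot.get_obs();print(o["time"],o["tcp_pos"],yaw(o),to(o,[466,23,150]),o["width"])
```

```text
1.5167 [221.75717083 557.32160812 230.87919477] (np.float64(-9.317820347566224), array([-4.39718434e-04, -5.76123511e-04, -9.99999737e-01])) [32.75600873 48.76741439  8.10796107] -0.37431760288945926
```

Call:
arm_command(
  commands=[
    {"hand": 0,"tx": 1.64,"ty": 2.44,"tz": 0,"wx": 0,"wy": 0,"wz": 0},
    {"hand": 0,"tx": 1.64,"ty": 2.44,"tz": 0,"wx": 0,"wy": 0,"wz": 0},
    {"hand": 0,"tx": 1.64,"ty": 2.44,"tz": 0,"wx": 0,"wy": 0,"wz": 0},
    {"hand": 0,"tx": 1.64,"ty": 2.44,"tz": 0,"wx": 0,"wy": 0,"wz": 0},
    {"hand": 0,"tx": 1.64,"ty": 2.44,"tz": 0,"wx": 0,"wy": 0,"wz": 0},
    {"hand": 0,"tx": 1.64,"ty": 2.44,"tz": 0,"wx": 0,"wy": 0,"wz": 0},
    {"hand": 0,"tx": 1.64,"ty": 2.44,"tz": 0,"wx": 0,"wy": 0,"wz": 0},
    {"hand": 0,"tx": 1.64,"ty": 2.44,"tz": 0,"wx": 0,"wy": 0,"wz": 0},
    {"hand": 0,"tx": 1.64,"ty": 2.44,"tz": 0,"wx": 0,"wy": 0,"wz": 0},
    {"hand": 0,"tx": 1.64,"ty": 2.44,"tz": 0,"wx": 0,"wy": 0,"wz": 0},
  ],
)

```text
time: 2.35
tcp_pos: [345.0, 289.1, 231.2]
ee_rot: [0.997, -0.079, 0.0, -0.0]
force: [0.4, 1.6, -0.2]
width: -0.1
```

Call:
arm_command(
  commands=[
    {"hand": 0,"tx": 1.64,"ty": 2.44,"tz": 0,"wx": 0,"wy": 0,"wz": 0},
    {"hand": 0,"tx": 1.64,"ty": 2.44,"tz": 0,"wx": 0,"wy": 0,"wz": 0},
    {"hand": 0,"tx": 1.64,"ty": 2.44,"tz": 0,"wx": 0,"wy": 0,"wz": 0},
    {"hand": 0,"tx": 1.64,"ty": 2.44,"tz": 0,"wx": 0,"wy": 0,"wz": 0},
    {"hand": 0,"tx": 1.64,"ty": 2.44,"tz": 0,"wx": 0,"wy": 0,"wz": 0},
    {"hand": 0,"tx": 1.64,"ty": 2.44,"tz": 0,"wx": 0,"wy": 0,"wz": 0},
    {"hand": 0,"tx": 1.64,"ty": 2.44,"tz": 0,"wx": 0,"wy": 0,"wz": 0},
    {"hand": 0,"tx": 1.64,"ty": 2.44,"tz": 0,"wx": 0,"wy": 0,"wz": 0},
    {"hand": 0,"tx": 1.64,"ty": 2.44,"tz": 0,"wx": 0,"wy": 0,"wz": 0},
    {"hand": 0,"tx": 1.64,"ty": 2.44,"tz": 0,"wx": 0,"wy": 0,"wz": 0},
  ],
)

```text
time: 3.18
tcp_pos: [467.9, 21.8, 231.2]
ee_rot: [0.997, -0.079, 0.0, -0.0]
force: [0.7, 0.5, 0.3]
width: -0.1
```

Call:
arm_command(
  commands=[
    {"hand": 0,"tx": 0,"ty": 0,"tz": 0,"wx": 0,"wy": 0,"wz": 0},
  ],
)

```text
time: 3.27
tcp_pos: [469.0, 19.4, 230.6]
ee_rot: [0.997, -0.081, 0.0, 0.001]
force: [-0.9, 0.8, -0.6]
width: -0.1
```

Run:
```python
from h import *
from plant import bot,imaging
o=bot.get_obs();print(o["time"],o["tcp_pos"],yaw(o),to(o,[466,23,150]),o["width"])
c=imaging.read_camera("wrist");cv2.imwrite("pics/w1.png",c["pixels"][:,:,::-1]);np.savez("w1.npz",pos=o["tcp_pos"],rot=o["ee_rot"],**c)
print(c["vertical_fov"],c["cx"],c["cy"],c["T_tool_cam"])
```

```text
3.2667 [468.96729261  19.4446116  230.63060385] (np.float64(-9.296432590295435), array([-5.88364320e-05, -1.05847365e-03, -9.99999438e-01])) [-0.35117706 -0.31143363  8.06269698] -0.1492057167814159
65.70646984690485 317.8749033768933 196.35987729138878 [[ 9.99998803e-01 -1.40078492e-03 -6.56429737e-04  2.56212679e-01]
 [ 1.53706398e-03  9.47639871e-01  3.19337300e-01 -8.22687012e+01]
 [ 1.74736117e-04 -3.19337927e-01  9.47640891e-01 -1.42735769e+02]
 [ 0.00000000e+00  0.00000000e+00  0.00000000e+00  1.00000000e+00]]
```

View pics/w1.png

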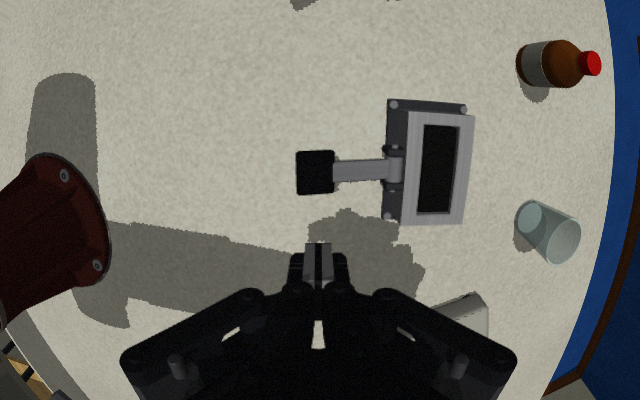

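The wrist view shows the pad at (315,172), the block at (437,169) and the fingertips at (318,262). I'll cast these for a close-range fix.

```bash
cat >> h.py <<'E'
def wcast(c,uv,z):
    f=200/np.tan(np.radians(float(c["vertical_fov"]))/2)
    d=np.array([uv[0]-c["cx"],uv[1]-c["cy"]]);r=np.hypot(*d);a=r/f
    v=np.array([*(np.sin(a)*d/max(r,1e-9)),np.cos(a)])
    R=Ro.from_quat(c["rot"]);T=c["T_tool_cam"]
    o=R.apply(T[:3,3])+c["pos"];v=R.apply(T[:3,:3]@v)
    return o+v*(z-o[2])/v[2]
def wmeas(c,box,lo,hi,z):
    a,ce,cn=blob(c["pixels"],box,lo,hi)
    P=np.array([wcast(c,p,z)[:2] for p in cn],np.float32)
    return a,cv2.minAreaRect(P)
E
python3 - <<'E'
from h import *
c=dict(np.load("w1.npz"))
r=wmeas(c,(410,115,465,222),0,40,53);print(r)
r=wmeas(c,(285,140,332,205),0,40,69);print(r)
E
```

```text
(np.int32(2813), ((602.291748046875, 3.1806411743164062), (99.48507690429688, 41.95682144165039), 80.33477020263672))
(np.int32(1516), ((465.7046813964844, 25.18569564819336), (45.86286163330078, 35.15641403198242), 81.29752349853516))
```

Call:
arm_command(
  commands=[
    {"hand": 0,"tx": -0.47,"ty": -0.44,"tz": 3,"wx": 0,"wy": 0,"wz": 0},
    {"hand": 0,"tx": 0,"ty": 0,"tz": 3,"wx": 0,"wy": 0,"wz": 0},
    {"hand": 0,"tx": 0,"ty": 0,"tz": 3,"wx": 0,"wy": 0,"wz": 0},
    {"hand": 0,"tx": 0,"ty": 0,"tz": 3,"wx": 0,"wy": 0,"wz": 0},
    {"hand": 0,"tx": 0,"ty": 0,"tz": 2,"wx": 0,"wy": 0,"wz": 0},
    {"hand": 0,"tx": 0,"ty": 0,"tz": 1,"wx": 0,"wy": 0,"wz": 0},
    {"hand": 0,"tx": 0,"ty": 0,"tz": 0.5,"wx": 0,"wy": 0,"wz": 0},
    {"hand": 0,"tx": 0,"ty": 0,"tz": 0.5,"wx": 0,"wy": 0,"wz": 0},
    {"hand": 0,"tx": 0,"ty": 0,"tz": 0.5,"wx": 0,"wy": 0,"wz": 0},
    {"hand": 0,"tx": 0,"ty": 0,"tz": 0.5,"wx": 0,"wy": 0,"wz": 0},
  ],
)

```text
time: 4.15
tcp_pos: [464.9, 28.4, 63.2]
ee_rot: [0.997, -0.08, 0.001, 0.0]
force: [-2.1, 0.9, 8.3]
width: -0.0
```

Call:
arm_command(
  commands=[
    {"hand": 0,"tx": 0,"ty": 0,"tz": 0.5,"wx": 0,"wy": 0,"wz": 0},
    {"hand": 0,"tx": 0,"ty": 0,"tz": 0.5,"wx": 0,"wy": 0,"wz": 0},
    {"hand": 0,"tx": 0,"ty": 0,"tz": 0.5,"wx": 0,"wy": 0,"wz": 0},
    {"hand": 0,"tx": 0,"ty": 0,"tz": 0,"wx": 0,"wy": 0,"wz": 0},
  ],
)

```text
time: 4.48
tcp_pos: [464.6, 28.4, 47.3]
ee_rot: [0.997, -0.08, 0.001, 0.0]
force: [-0.0, 0.9, 0.4]
width: -0.1
```

Call:
arm_command(
  commands=[
    {"hand": 0,"tx": 0,"ty": 0,"tz": 0.4,"wx": 0,"wy": 0,"wz": 0},
    {"hand": 0,"tx": 0,"ty": 0,"tz": 0.4,"wx": 0,"wy": 0,"wz": 0},
    {"hand": 0,"tx": 0,"ty": 0,"tz": 0.4,"wx": 0,"wy": 0,"wz": 0},
    {"hand": 0,"tx": 0,"ty": 0,"tz": 0.4,"wx": 0,"wy": 0,"wz": 0},
    {"hand": 0,"tx": 0,"ty": 0,"tz": 0.15,"wx": 0,"wy": 0,"wz": 0},
    {"hand": 0,"tx": 0,"ty": 0,"tz": 0,"wx": 0,"wy": 0,"wz": 0},
  ],
)

```text
time: 4.98
tcp_pos: [465.3, 28.2, 30.3]
ee_rot: [0.997, -0.08, 0.002, 0.0]
force: [1.5, 0.8, 3.5]
width: 0.4
```

Call:
arm_command(
  commands=[
    {"hand": 0,"tx": 0,"ty": 0,"tz": 0.1,"wx": 0,"wy": 0,"wz": 0},
    {"hand": 0,"tx": 0,"ty": 0,"tz": 0,"wx": 0,"wy": 0,"wz": 0},
  ],
)

```text
time: 5.15
tcp_pos: [465.4, 28.2, 29.3]
ee_rot: [0.997, -0.08, 0.002, 0.0]
force: [1.6, 0.3, 4.2]
width: 0.1
```

Call:
arm_command(
  commands=[
    {"hand": 0,"tx": 0,"ty": 0,"tz": 0.1,"wx": 0,"wy": 0,"wz": 0},
    {"hand": 0,"tx": 0,"ty": 0,"tz": 0.1,"wx": 0,"wy": 0,"wz": 0},
    {"hand": 0,"tx": 0,"ty": 0,"tz": 0,"wx": 0,"wy": 0,"wz": 0},
  ],
)

```text
time: 5.4
tcp_pos: [465.7, 28.1, 27.5]
ee_rot: [0.997, -0.08, 0.002, 0.0]
force: [2.0, 0.3, 5.1]
width: 0.1
```

Call:
arm_command(
  commands=[
    {"hand": 0,"tx": 0,"ty": 0,"tz": 0.1,"wx": 0,"wy": 0,"wz": 0},
    {"hand": 0,"tx": 0,"ty": 0,"tz": 0,"wx": 0,"wy": 0,"wz": 0},
  ],
)

```text
time: 5.57
tcp_pos: [465.6, 28.1, 26.5]
ee_rot: [0.997, -0.08, 0.002, 0.0]
force: [1.7, 0.4, 5.0]
width: 0.2
```

Call:
arm_command(
  commands=[
    {"hand": 0,"tx": 0,"ty": 0,"tz": 0.1,"wx": 0,"wy": 0,"wz": 0},
    {"hand": 0,"tx": 0,"ty": 0,"tz": 0.1,"wx": 0,"wy": 0,"wz": 0},
    {"hand": 0,"tx": 0,"ty": 0,"tz": 0,"wx": 0,"wy": 0,"wz": 0},
  ],
)

```text
time: 5.82
tcp_pos: [466.0, 28.0, 25.5]
ee_rot: [0.997, -0.08, 0.002, 0.0]
force: [-1.2, 1.2, 15.1]
width: 0.2
```

Call:
arm_command(
  commands=[
    {"hand": 0,"tx": 0,"ty": 0,"tz": 0.1,"wx": 0,"wy": 0,"wz": 0},
    {"hand": 0,"tx": 0,"ty": 0,"tz": 0,"wx": 0,"wy": 0,"wz": 0},
  ],
)

```text
time: 5.98
tcp_pos: [466.2, 28.0, 25.2]
ee_rot: [0.997, -0.08, 0.003, 0.0]
force: [-4.4, 1.2, 21.7]
width: 0.0
```

Call:
arm_command(
  commands=[
    {"hand": 0,"tx": 0,"ty": 0,"tz": -1,"wx": 0,"wy": 0,"wz": 0},
    {"hand": 0,"tx": 0,"ty": 0,"tz": -3,"wx": 0,"wy": 0,"wz": 0},
    {"hand": 0,"tx": 0,"ty": 0,"tz": -4,"wx": 0,"wy": 0,"wz": 0},
    {"hand": 0,"tx": 0,"ty": 0,"tz": -4,"wx": 0,"wy": 0,"wz": 0},
    {"hand": 0,"tx": 0,"ty": 0,"tz": -4,"wx": 0,"wy": 0,"wz": 0},
    {"hand": 100,"tx": 0,"ty": 0,"tz": -2,"wx": 0,"wy": 0,"wz": 0},
    {"hand": 100,"tx": 2,"ty": 0,"tz": 0,"wx": 0,"wy": 0,"wz": 0},
    {"hand": 100,"tx": 2,"ty": 0,"tz": 0,"wx": 0,"wy": 0,"wz": 0},
    {"hand": 100,"tx": 0,"ty": 0,"tz": 0,"wx": 0,"wy": 0,"wz": 0},
    {"hand": 100,"tx": 0,"ty": 0,"tz": 0,"wx": 0,"wy": 0,"wz": 0},
  ],
)

```text
time: 6.82
tcp_pos: [503.3, 22.0, 201.8]
ee_rot: [0.997, -0.08, -0.0, -0.0]
force: [-0.3, 1.6, -0.0]
width: 60.7
```

Run:
```python
from h import *
from plant import bot,imaging
o=bot.get_obs();print(o["time"],o["tcp_pos"],yaw(o),o["width"],o["force"])
c=imaging.read_camera("wrist");cv2.imwrite("pics/w2.png",c["pixels"][:,:,::-1]);c.update(pos=o["tcp_pos"],rot=o["ee_rot"]);np.savez("w2.npz",**c)
```

```text
6.8167 [503.31849812  21.95467732 201.7890685 ] (np.float64(-9.20142760702103), array([-6.77597575e-04,  2.09154771e-04, -9.99999749e-01])) 60.66596651277615 [-0.25816987  1.61363465 -0.04987726]
```

View pics/w2.png

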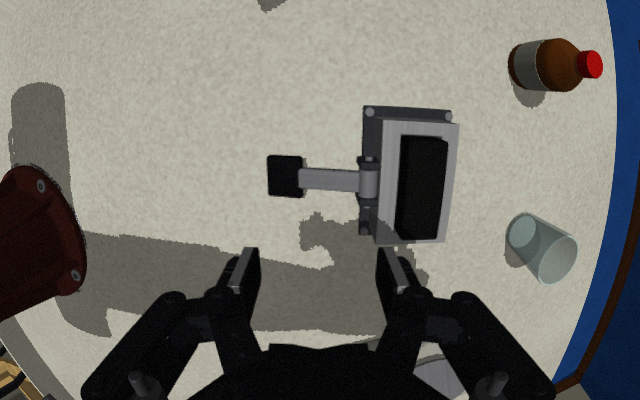

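The block now stands proud at (423,188) and the pad at (285,176) is down. I'll measure the block's top from the range image.

```bash
cat >> h.py <<'E'
def wpts(c,box):
    x0,y0,x1,y1=box;f=200/np.tan(np.radians(float(c["vertical_fov"]))/2)
    v,u=np.mgrid[y0:y1,x0:x1];dx=u-c["cx"];dy=v-c["cy"];r=np.hypot(dx,dy);t=np.tan(r/f)
    z=c["range_z"][y0:y1,x0:x1];k=z>0
    X=np.stack([dx/r*t*z,dy/r*t*z,z],-1)[k];T=c["T_tool_cam"]
    return Ro.from_quat(c["rot"]).apply(X@T[:3,:3].T+T[:3,3])+c["pos"]
E
python3 - <<'E'
from h import *
from plant import bot
c=dict(np.load("w2.npz"))
p=wpts(c,(380,120,460,245));q=p[(p[:,2]>70)];print(len(q),np.median(q[:,2]),cv2.minAreaRect(q[:,:2].astype(np.float32)))
p=wpts(c,(270,158,300,193));p=p[p[:,2]>8];print(np.median(p,0),np.ptp(p[:,2]))
o=bot.get_obs();print(o["tcp_pos"],o["width"],to(o,[601.5,2.5,100]))
E
```

```text
4026 77.83751162041538 ((601.7682495117188, 2.0773963928222656), (100.27833557128906, 40.5231819152832), 80.50929260253906)
[467.80290946  26.38743601  24.99727723] 11.069664204868246
[502.80416942  22.10951428 201.75376782] 67.66616176197681 [10.06533382  0.35932477 10.16623006]
```

Call:
arm_command(
  commands=[
    {"hand": 100,"tx": 2.5,"ty": 0.1,"tz": 0,"wx": 0,"wy": 0,"wz": 0},
    {"hand": 100,"tx": 2.5,"ty": 0.1,"tz": 0,"wx": 0,"wy": 0,"wz": 0},
    {"hand": 100,"tx": 2.5,"ty": 0.1,"tz": 0,"wx": 0,"wy": 0,"wz": 0.06},
    {"hand": 100,"tx": 2.58,"ty": 0.07,"tz": 0,"wx": 0,"wy": 0,"wz": 0},
    {"hand": 100,"tx": 0,"ty": 0,"tz": 2.5,"wx": 0,"wy": 0,"wz": 0},
    {"hand": 100,"tx": 0,"ty": 0,"tz": 2.5,"wx": 0,"wy": 0,"wz": 0},
    {"hand": 100,"tx": 0,"ty": 0,"tz": 2.5,"wx": 0,"wy": 0,"wz": 0},
    {"hand": 100,"tx": 0,"ty": 0,"tz": 1.5,"wx": 0,"wy": 0,"wz": 0},
    {"hand": 100,"tx": 0,"ty": 0,"tz": 0,"wx": 0,"wy": 0,"wz": 0},
    {"hand": 100,"tx": 0,"ty": 0,"tz": 0,"wx": 0,"wy": 0,"wz": 0},
  ],
)

```text
time: 7.7
tcp_pos: [601.0, 2.4, 111.7]
ee_rot: [0.997, -0.083, -0.001, -0.0]
force: [-0.1, -0.2, 0.8]
width: 85.4
```

Run:
```python
from h import *
from plant import bot
o=bot.get_obs();print(o["time"],o["tcp_pos"],yaw(o),o["width"],o["force"],to(o,[601.7,2.3,55]))
```

```text
7.7 [600.96720985   2.41914572 111.66603128] (np.float64(-9.495627003191832), array([-1.57268123e-03,  4.32869989e-04, -9.99998670e-01])) 85.38163961299205 [-0.07576344 -0.16863106  0.8477938 ] [8.34347512e-02 6.11389479e-04 5.66647519e+00]
```

Call:
arm_command(
  commands=[
    {"hand": 100,"tx": 0.08,"ty": 0,"tz": 2,"wx": 0,"wy": 0,"wz": 0},
    {"hand": 100,"tx": 0,"ty": 0,"tz": 2,"wx": 0,"wy": 0,"wz": 0},
    {"hand": 100,"tx": 0,"ty": 0,"tz": 1.2,"wx": 0,"wy": 0,"wz": 0},
    {"hand": 100,"tx": 0,"ty": 0,"tz": 0.4,"wx": 0,"wy": 0,"wz": 0},
    {"hand": 100,"tx": 0,"ty": 0,"tz": 0,"wx": 0,"wy": 0,"wz": 0},
    {"hand": 55,"tx": 0,"ty": 0,"tz": 0,"wx": 0,"wy": 0,"wz": 0},
    {"hand": 55,"tx": 0,"ty": 0,"tz": 0,"wx": 0,"wy": 0,"wz": 0},
    {"hand": 52,"tx": 0,"ty": 0,"tz": 0,"wx": 0,"wy": 0,"wz": 0},
    {"hand": 52,"tx": 0,"ty": 0,"tz": 0,"wx": 0,"wy": 0,"wz": 0},
  ],
  grip_force=40,
)

```text
time: 8.45
tcp_pos: [603.4, 1.9, 56.7]
ee_rot: [0.997, -0.083, 0.001, 0.0]
force: [0.1, -0.4, 0.3]
width: 44.4
```

Call:
arm_command(
  commands=[
    {"hand": 30,"tx": 0,"ty": 0,"tz": 0,"wx": 0,"wy": 0,"wz": 0},
    {"hand": 30,"tx": 0,"ty": 0,"tz": 0,"wx": 0,"wy": 0,"wz": 0},
    {"hand": 0,"tx": 0,"ty": 0,"tz": 0,"wx": 0,"wy": 0,"wz": 0},
    {"hand": 0,"tx": 0,"ty": 0,"tz": 0,"wx": 0,"wy": 0,"wz": 0},
  ],
)

```text
time: 8.78
tcp_pos: [603.3, 1.9, 56.6]
ee_rot: [0.997, -0.083, 0.001, 0.0]
force: [-0.5, 0.7, 5.8]
width: 38.9
```

Call:
arm_command(
  commands=[
    {"hand": 0,"tx": 0,"ty": 0,"tz": -0.2,"wx": 0,"wy": 0,"wz": 0},
    {"hand": 0,"tx": 0,"ty": 0,"tz": -0.4,"wx": 0,"wy": 0,"wz": 0},
    {"hand": 0,"tx": 0,"ty": 0,"tz": -0.6,"wx": 0,"wy": 0,"wz": 0},
    {"hand": 0,"tx": 0,"ty": 0,"tz": -1,"wx": 0,"wy": 0,"wz": 0},
    {"hand": 0,"tx": 0,"ty": 0,"tz": -1.5,"wx": 0,"wy": 0,"wz": 0},
    {"hand": 0,"tx": 0,"ty": 0,"tz": -2,"wx": 0,"wy": 0,"wz": 0},
    {"hand": 0,"tx": 0,"ty": 0,"tz": -2,"wx": 0,"wy": 0,"wz": 0},
    {"hand": 0,"tx": 0,"ty": 0,"tz": -2,"wx": 0,"wy": 0,"wz": 0},
    {"hand": 0,"tx": 0,"ty": 0,"tz": -1,"wx": 0,"wy": 0,"wz": 0},
    {"hand": 0,"tx": 0,"ty": 0,"tz": 0,"wx": 0,"wy": 0,"wz": 0},
  ],
  grip_force=50,
)

```text
time: 9.62
tcp_pos: [604.3, 1.7, 166.2]
ee_rot: [0.997, -0.083, 0.002, 0.0]
force: [-0.1, 1.8, -1.2]
width: 39.0
```

Run:
```python
from h import *
from plant import bot,imaging
o=bot.get_obs();print(o["time"],o["tcp_pos"],yaw(o),o["width"],o["force"],o["torque"],to(o,[624,-322,150]))
c=imaging.read_camera("wrist");w=c["pixels"][:,:,::-1].copy();c.update(pos=o["tcp_pos"],rot=o["ee_rot"]);np.savez("w3.npz",**c)
cv2.imwrite("pics/w3.png",w)
# pan from initial top and side: fit ellipse to thresholded mask
for n,b in (("top",(355,176,422,232)),("side",(318,240,390,296))):
    c=dict(np.load(n+"0.npz"));g=cv2.cvtColor(c["pixels"],7);ref=int(g[207,388] if n=="top" else g[269,352])
    m=cv2.inRange(g,ref-9,ref+9);M=np.zeros_like(m);x0,y0,x1,y1=b;M[y0:y1,x0:x1]=m[y0:y1,x0:x1]
    M=cv2.morphologyEx(M,cv2.MORPH_OPEN,np.ones((9,9)))
    cn=max(cv2.findContours(M,0,2)[0],key=cv2.contourArea).reshape(-1,2)
    P=np.array([cast(c,p,70)[:2] for p in cn],np.float32);print(n,ref,cv2.minEnclosingCircle(P),cv2.fitEllipse(P))
```

```text
9.6167 [604.3427418    1.66076751 166.16942371] (np.float64(-9.502299434922763), array([ 4.60398498e-03, -9.25678810e-04, -9.99988973e-01])) 39.04003473164346 [-0.11164725  1.77862941 -1.22313148] [ 0.00401999 -0.07075326  0.00549846] [ 7.27430911 31.59721206  1.65593531]
top 127 ((619.7955322265625, -320.3715515136719), 69.35124206542969) ((620.3164672851562, -320.5934753417969), (134.41668701171875, 135.7320556640625), 133.88421630859375)
side 114 ((621.029052734375, -320.5196533203125), 70.1159439086914) ((614.2266235351562, -324.5481872558594), (120.9409408569336, 139.63621520996094), 41.717220306396484)
```

View pics/w3.png

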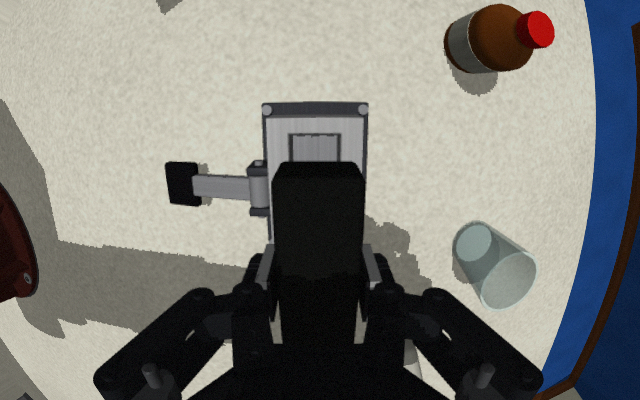

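Block held level at (318,240), out of the empty pocket (315,148), lever still down. Now I'll carry it to the pan at about (620,-320).

Call:
arm_command(
  commands=[
    {"hand": 0,"tx": 0.2,"ty": 1,"tz": 0,"wx": 0,"wy": 0,"wz": 0},
    {"hand": 0,"tx": 0.4,"ty": 1.8,"tz": 0,"wx": 0,"wy": 0,"wz": 0},
    {"hand": 0,"tx": 0.5,"ty": 2,"tz": 0,"wx": 0,"wy": 0,"wz": 0},
    {"hand": 0,"tx": 0.5,"ty": 2,"tz": 0,"wx": 0,"wy": 0,"wz": 0},
    {"hand": 0,"tx": 0.5,"ty": 2,"tz": 0,"wx": 0,"wy": 0,"wz": 0},
    {"hand": 0,"tx": 0.5,"ty": 2,"tz": 0,"wx": 0,"wy": 0,"wz": 0},
    {"hand": 0,"tx": 0.5,"ty": 2,"tz": 0,"wx": 0,"wy": 0,"wz": 0},
    {"hand": 0,"tx": 0.5,"ty": 2,"tz": 0,"wx": 0,"wy": 0,"wz": 0},
    {"hand": 0,"tx": 0.5,"ty": 2,"tz": 0,"wx": 0,"wy": 0,"wz": 0},
    {"hand": 0,"tx": 0.5,"ty": 2,"tz": 0,"wx": 0,"wy": 0,"wz": 0},
  ],
)

```text
time: 10.5
tcp_pos: [616.2, -192.5, 160.7]
ee_rot: [0.997, -0.083, -0.001, -0.001]
force: [0.2, 0.0, -2.6]
width: 38.8
```

Call:
arm_command(
  commands=[
    {"hand": 0,"tx": 0.5,"ty": 2,"tz": 0,"wx": 0,"wy": 0,"wz": 0},
    {"hand": 0,"tx": 0.5,"ty": 2,"tz": 0,"wx": 0,"wy": 0,"wz": 0},
    {"hand": 0,"tx": 0.4,"ty": 2,"tz": 0,"wx": 0,"wy": 0,"wz": 0},
    {"hand": 0,"tx": 0.4,"ty": 2,"tz": 0,"wx": 0,"wy": 0,"wz": 0},
    {"hand": 0,"tx": 0.3,"ty": 2,"tz": 0,"wx": 0,"wy": 0,"wz": 0},
    {"hand": 0,"tx": 0.2,"ty": 1.7,"tz": 0,"wx": 0,"wy": 0,"wz": 0},
    {"hand": 0,"tx": 0,"ty": 1,"tz": 0,"wx": 0,"wy": 0,"wz": 0},
    {"hand": 0,"tx": 0,"ty": 0,"tz": 0,"wx": 0,"wy": 0,"wz": 0},
    {"hand": 0,"tx": 0,"ty": 0,"tz": 0,"wx": 0,"wy": 0,"wz": 0},
  ],
)

```text
time: 11.25
tcp_pos: [618.2, -320.0, 161.6]
ee_rot: [0.997, -0.083, -0.001, -0.001]
force: [-0.5, 0.3, -2.0]
width: 38.8
```

Run:
```python
from h import *
from plant import bot,imaging
o=bot.get_obs();print(o["time"],o["tcp_pos"],yaw(o),o["width"],o["force"],o["torque"],to(o,[620.5,-320.5,84]))
c=imaging.read_camera("wrist");w=c["pixels"][:,:,::-1].copy();c.update(pos=o["tcp_pos"],rot=o["ee_rot"]);np.savez("w4.npz",**c)
cv2.imwrite("pics/w4.png",w)
```

```text
11.25 [ 618.19145167 -320.01423779  161.57216743] (np.float64(-9.551058156561572), array([-0.00134566,  0.0014591 , -0.99999803])) 38.83286835366645 [-0.4519514   0.27465089 -1.9647567 ] [-0.00625342  0.07398085 -0.03647107] [0.24788647 0.01902706 7.75681993]
```

View pics/w4.png

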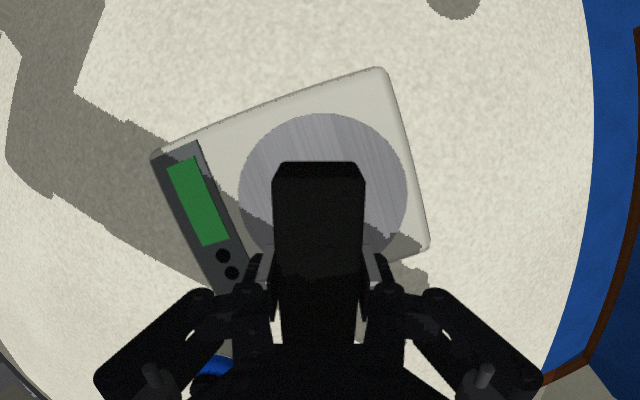

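Pan visible behind the block: left edge (238,190), right edge (408,190), top (322,113). The range image separates it from the housing (70 vs 54 mm).

Run:
```python
from h import *
from scipy.optimize import least_squares
c=dict(np.load("w4.npz"))
p=wpts(c,(225,100,420,250));q=p[(p[:,2]>64)&(p[:,2]<76)];print(len(q),np.median(q[:,2]))
h=cv2.convexHull(q[:,:2].astype(np.float32)).reshape(-1,2);h=h[h[:,1]>-325]
r=least_squares(lambda a:np.hypot(h[:,0]-a[0],h[:,1]-a[1])-70,[620,-320],loss="soft_l1");print(r.x,np.abs(r.fun).max(),len(h))
p=wpts(c,(275,165,362,300));q=p[(p[:,2]>120)];print(np.percentile(q[:,2],[1,5,25,50,75,95]),cv2.minAreaRect(q[:,:2].astype(np.float32)))
y=q[(q[:,0]-c["pos"][0]).__abs__()<15];k=np.polyfit(y[:,1],y[:,2],1);print("tilt z per mm y",k[0])
```

```text
11299 70.043874520424
[ 621.66895712 -321.27827268] 1.058408332627863 35
[163.17719707 173.60284657 182.16482437 182.67535025 183.1160425
 183.75772669] ((621.5199584960938, -301.9271240234375), (63.62054443359375, 39.76141357421875), 80.15382385253906)
tilt z per mm y -0.07000767446308062
```

Call:
arm_command(
  commands=[
    {"hand": 0,"tx": 0.34,"ty": 0.05,"tz": 1,"wx": 0,"wy": 0,"wz": 0},
    {"hand": 0,"tx": 0,"ty": 0,"tz": 1.5,"wx": 0,"wy": 0,"wz": 0},
    {"hand": 0,"tx": 0,"ty": 0,"tz": 1.5,"wx": 0,"wy": 0,"wz": 0},
    {"hand": 0,"tx": 0,"ty": 0,"tz": 1.3,"wx": 0,"wy": 0,"wz": 0},
    {"hand": 0,"tx": 0,"ty": 0,"tz": 1,"wx": 0,"wy": 0,"wz": 0},
    {"hand": 0,"tx": 0,"ty": 0,"tz": 0.5,"wx": 0,"wy": 0,"wz": 0},
    {"hand": 0,"tx": 0,"ty": 0,"tz": 0,"wx": 0,"wy": 0,"wz": 0},
    {"hand": 0,"tx": 0,"ty": 0,"tz": 0,"wx": 0,"wy": 0,"wz": 0},
  ],
)

```text
time: 11.97
tcp_pos: [622.3, -321.0, 95.0]
ee_rot: [0.997, -0.083, 0.0, -0.0]
force: [0.7, -0.4, -1.2]
width: 39.2
```

Run:
```python
from h import *
from plant import bot,imaging
o=bot.get_obs();print(o["time"],o["tcp_pos"],yaw(o),o["width"],o["force"],o["torque"],to(o,[621.3,-321,84]))
c=imaging.read_camera("wrist");c.update(pos=o["tcp_pos"],rot=o["ee_rot"])
p=wpts(c,(275,165,362,300));t=o["tcp_pos"][2]+21
q=p[abs(p[:,2]-t)<4];A=np.c_[q[:,:2]-o["tcp_pos"][:2],np.ones(len(q))];print(len(q),np.linalg.lstsq(A,q[:,2],rcond=None)[0])
```

```text
11.9667 [ 622.27753833 -320.99025255   94.97170356] (np.float64(-9.491724484050845), array([ 1.42131454e-04,  3.73122871e-05, -9.99999989e-01])) 39.174777938737286 [ 0.72704846 -0.35372571 -1.20462746] [ 0.01214842 -0.02178031  0.03534439] [-0.09640184  0.0171476   1.09715641]
10734 [-1.82612699e-03 -5.23929447e-03  1.16182545e+02]
```

Call:
arm_command(
  commands=[
    {"hand": 0,"tx": -0.08,"ty": 0,"tz": 0.4,"wx": 0,"wy": 0,"wz": 0},
    {"hand": 0,"tx": 0,"ty": 0,"tz": 0.4,"wx": 0,"wy": 0,"wz": 0},
    {"hand": 0,"tx": 0,"ty": 0,"tz": 0.15,"wx": 0,"wy": 0,"wz": 0},
    {"hand": 0,"tx": 0,"ty": 0,"tz": 0.05,"wx": 0,"wy": 0,"wz": 0},
    {"hand": 0,"tx": 0,"ty": 0,"tz": 0,"wx": 0,"wy": 0,"wz": 0},
    {"hand": 0,"tx": 0,"ty": 0,"tz": 0,"wx": 0,"wy": 0,"wz": 0},
  ],
)

```text
time: 12.52
tcp_pos: [621.4, -321.0, 84.8]
ee_rot: [0.997, -0.083, 0.0, -0.0]
force: [-0.5, 0.3, -0.9]
width: 38.9
```

Call:
arm_command(
  commands=[
    {"hand": 0,"tx": 0,"ty": 0,"tz": 0.05,"wx": 0,"wy": 0,"wz": 0},
    {"hand": 0,"tx": 0,"ty": 0,"tz": 0.05,"wx": 0,"wy": 0,"wz": 0},
    {"hand": 0,"tx": 0,"ty": 0,"tz": 0,"wx": 0,"wy": 0,"wz": 0},
  ],
)

```text
time: 12.77
tcp_pos: [621.4, -321.1, 83.9]
ee_rot: [0.997, -0.083, 0.0, 0.0]
force: [-0.7, 0.1, -1.5]
width: 39.0
```

Call:
arm_command(
  commands=[
    {"hand": 0,"tx": 0,"ty": 0,"tz": 0.05,"wx": 0,"wy": 0,"wz": 0},
    {"hand": 0,"tx": 0,"ty": 0,"tz": 0,"wx": 0,"wy": 0,"wz": 0},
  ],
)

```text
time: 12.93
tcp_pos: [621.5, -321.1, 83.9]
ee_rot: [0.997, -0.083, 0.0, 0.0]
force: [-0.9, 0.5, 3.0]
width: 39.1
```

Call:
arm_command(
  commands=[
    {"hand": 0,"tx": 0,"ty": 0,"tz": 0.05,"wx": 0,"wy": 0,"wz": 0},
    {"hand": 0,"tx": 0,"ty": 0,"tz": 0,"wx": 0,"wy": 0,"wz": 0},
  ],
)

```text
time: 13.1
tcp_pos: [621.5, -321.1, 83.9]
ee_rot: [0.997, -0.083, 0.0, 0.0]
force: [-3.1, 1.9, 6.8]
width: 39.0
```

Call:
arm_command(
  commands=[
    {"hand": 60,"tx": 0,"ty": 0,"tz": 0,"wx": 0,"wy": 0,"wz": 0},
    {"hand": 60,"tx": 0,"ty": 0,"tz": 0,"wx": 0,"wy": 0,"wz": 0},
    {"hand": 100,"tx": 0,"ty": 0,"tz": 0,"wx": 0,"wy": 0,"wz": 0},
    {"hand": 100,"tx": 0,"ty": 0,"tz": 0,"wx": 0,"wy": 0,"wz": 0},
    {"hand": 100,"tx": 0,"ty": 0,"tz": 0,"wx": 0,"wy": 0,"wz": 0},
    {"hand": 100,"tx": 0,"ty": 0,"tz": 0,"wx": 0,"wy": 0,"wz": 0},
    {"hand": 100,"tx": 0,"ty": 0,"tz": -0.5,"wx": 0,"wy": 0,"wz": 0},
    {"hand": 100,"tx": 0,"ty": 0,"tz": -2,"wx": 0,"wy": 0,"wz": 0},
    {"hand": 100,"tx": 0,"ty": 0,"tz": -3,"wx": 0,"wy": 0,"wz": 0},
  ],
)

```text
time: 13.85
tcp_pos: [619.8, -319.8, 135.3]
ee_rot: [0.997, -0.083, -0.002, -0.002]
force: [-0.4, -0.2, -0.4]
width: 85.4
```

Call:
arm_command(
  commands=[
    {"hand": 100,"tx": 0,"ty": 0,"tz": -3,"wx": 0,"wy": 0,"wz": 0},
    {"hand": 100,"tx": 0,"ty": 0,"tz": -3,"wx": 0,"wy": 0,"wz": 0},
    {"hand": 100,"tx": 0,"ty": -3,"tz": -1,"wx": 0,"wy": 0,"wz": 0},
    {"hand": 100,"tx": 0,"ty": -3,"tz": 0,"wx": 0,"wy": 0,"wz": 0},
    {"hand": 100,"tx": 0,"ty": -3,"tz": 0,"wx": 0,"wy": 0,"wz": 0},
    {"hand": 100,"tx": 0,"ty": -3,"tz": 0,"wx": 0,"wy": 0,"wz": 0},
    {"hand": 100,"tx": 0,"ty": 0,"tz": 0,"wx": 0,"wy": 0,"wz": 0},
    {"hand": 100,"tx": 0,"ty": 0,"tz": 0,"wx": 0,"wy": 0,"wz": 0},
  ],
)

```text
time: 14.52
tcp_pos: [641.6, -201.2, 208.5]
ee_rot: [0.997, -0.082, 0.0, 0.0]
force: [-0.5, 0.1, 0.3]
width: 85.5
```

Run:
```python
from h import *
from plant import bot,imaging
o=bot.get_obs();print(o["time"],o["tcp_pos"],o["width"],o["force"])
a=imaging.read_camera("top")["pixels"];b=imaging.read_camera("side")["pixels"]
cv2.imwrite("pics/end.png",np.vstack([cv2.resize(a[130:290,150:490],(680,320)),b[110:390,0:640][:, :]] if 0 else [cv2.resize(a[130:290,150:490],(640,301)),cv2.resize(b[110:400],(640,290))])[:,:,::-1])
c=imaging.read_camera("side");P=None
f=200/np.tan(np.radians(c["vertical_fov"])/2);v,u=np.mgrid[225:300,290:400];z=c["range_z"][225:300,290:400]
X=np.stack([(u-c["cx"])/f*z,(v-c["cy"])/f*z,z],-1)[z>0];W=(X-c["t"])@c["R"]
q=W[(W[:,2]>100)&(W[:,2]<112)];print(len(q),np.median(q[:,2]),cv2.minAreaRect(q[:,:2].astype(np.float32)))
A=np.c_[q[:,:2]-q[:,:2].mean(0),np.ones(len(q))];print(np.linalg.lstsq(A,q[:,2],rcond=None)[0])
```

```text
14.5167 [ 641.59988087 -201.16588637  208.46411647] 85.51885174313047 [-0.46743205  0.07687665  0.27456259]
510 104.66182278550761 ((619.0524291992188, -322.441162109375), (102.44010925292969, 40.65162658691406), 81.11320495605469)
[1.12668119e-02 4.06863522e-03 1.04504068e+02]
```

View pics/end.png

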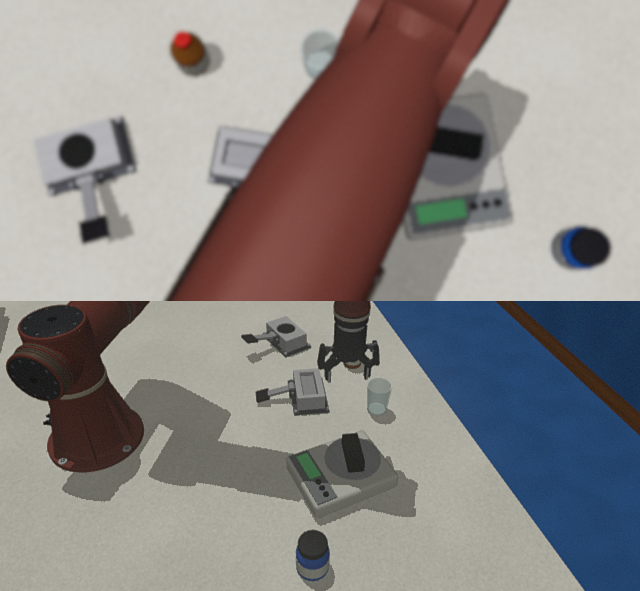

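The final views show the block flat on the pan (side (352,453)), the pocket empty with its lever down, the puck seated with its lever up, and the bystanders upright where they were.

```bash
python3 -c "
from plant import bot
print(bot.job_done())"
```

```text
the job is handed in; nothing more can be done
None
```

The black rubber block is on the balance pan and the job is handed in, after about 15 s of robot time. The hand-in gives no verdict.

- **Lever:** I pressed the rectangular mould's lever onto its stop. The force rose from 5 N to about 22 N there, and the block's top then measured 77.8 mm, as it should with the lever fully down.
- **Block:** I gripped it across its 40 mm width, lifted it out level and lowered it onto the pan until contact (about 3–7 N) before opening the fingers.
- **Placing:** the last side view puts the block's top at 104.7 mm, against 105 mm expected. It is flat to within about 0.7°. Its centre is at (619, -322), about 3 mm from the pan centre at (621.5, -321).
- **The rest of the scene:** in the last views the puck is still seated with its lever up, and the beaker and tub stand where they were. The bottle was hidden by the gripper in the side view, but the top view shows it upright. I judged these by eye and did not measure them again. The robot was clear of everything.

No check failed. The one disagreement is that the pan centre came out 1 to 2 mm different between cameras, which is within the stated calibration.

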